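# Top up the candle dispenser

### The job

Get the candle dispenser ready for the painting class: turn its blue cover about a quarter turn so it comes clear of the two red lugs, lift it off and stand it on the bare table beside the dispenser with its fin upward. Then load the two loose white candles into the tube from above, wick up, so they stack on the candle already inside. Leave the cover off, and leave the painted candle, the two paint bottles standing behind the dispenser and the octagonal wooden block where they are.

Things in the scene. Friction and masses are not known exactly. Their poses are not given: they have to be found in the camera images.
- mouth (a point): Fixed candle dispenser: centre of the round mouth of its upright clear tube, level with the collar's top, 154 mm above the table. z up, y along the line of the two lugs, x to the window side. Bore 43 mm, slightly chamfered; collar plate 70 (x) by 124 (y) by 8 mm; base 110 (x) by 124 (y) by 12 mm. Three 45 mm candles fit; one let go upright in the mouth slides down by itself
- tube_floor (a point): Centre of the tube's floor, 142 mm below the mouth and 12 mm above the table. The tube is 49 mm across outside. Its lowest 52 mm are open on the +x side as a window, but for a 6 mm lip. Axes as the mouth's
- lug_p (a point): Inner end of the red lug on the collar's +y side, at the arm's underside: 31 mm from the tube axis, 8 mm above the mouth. The arm is 16 mm wide (x) and 5 mm thick and runs outward to a post, whose inner face is 53 mm from the axis. Fingers beside a candle in the mouth have room on the x sides, not on the lug sides
- lug_n (a point): The same point of the like red lug on the collar's -y side
- cover_grip (a point): Blue cover (loose, 80 g): middle of its grip fin, on its axis, 36 mm above the underside of its plug. z up, y along its length. Fin 12 mm thick (x), 44 mm long (y); its top is 14 mm above this point and the plate's top 23 mm below it. It starts closing the mouth, the point 182 mm above the table; stood on the table on its plug the point is at 36 mm
- cover_plate (a point): Centre of the underside of the cover's plate, 28 mm below the grip point, on the collar at the start. Plate 46 (x) by 84 (y) by 5 mm; plug below 39 mm across, 8 mm deep. The length starts within 0.25 rad of the lugs' line, both ends caught under them with 3 mm play: it turns freely either way, and lifts straight out once the length is within 0.4 rad of square to the lugs' line
- candle_a_mid (a point): One of two loose plain white candles: cylinder 38 mm across, 45 mm tall, 46 g, standing upright on the table, short wick on top. The point is its centre, 22.5 mm above its underside; z up toward the wick
- candle_b_mid (a point): The other loose plain white candle, the same in every way; either may be loaded first
- stocked_mid (a point): The white candle of the same size already standing at the bottom of the tube; the point is its centre. It stays there
- painted_mid (a point): A candle of the same size painted purple with a pink band, upright on the table; bystander. The point is its centre
- purple_mid (a point): Purple paint bottle, 36 mm across, 106 mm tall with its black cap; bystander. The point is on its axis 50 mm above its underside
- green_mid (a point): Green paint bottle, 36 mm across, 106 mm tall with its black cap; bystander. The point is on its axis 50 mm above its underside
- octagon_mid (a point): Octagonal wooden block with a pale blue top, 100 mm across its flats, 22 mm thick, lying flat; bystander. The point is its centre

How it is judged:
By the outcome, as a careful person would: the job done as asked, in the order asked, and still so for the second after the job is handed in, with the robot touching nothing.
It also fails if it takes over 72 s, if anything falls off the work surface, if the arm or the gripper's body presses on something with over 40 N, if the wrist force passes 120 N, or if a joint passes its speed limit or range.

### The arm

A 6-joint arm with a two-finger parallel gripper is mounted at the origin on the work surface. World frame = base frame: x ahead of the robot, y to its left, z up, the work surface at z = 0. Lengths are in m, angles in degrees, forces in N, time in s.
With the tool pointing down it reaches from about 0.3 to 0.75 m from the base axis. Payload 8.5 kg.
Tool frame: the origin (TCP) lies between the finger pads; the fingertips stand env.finger_overhang ahead of it and the grasp point (between the pads) lies 2 mm behind it (env.finger_overhang is the distance from the TCP to the fingertips, in m); z points along the fingers, y is the line along which they close (so a half turn about z gives the same grasp; the last joint's range is limited). The gripper opens to 85 mm and grips with 20 to 120 N. Pads are 22 mm wide; open, the fingers measure 114 mm over their backs; the gripper's body (76 mm by 85 mm) begins 54 mm behind the grasp point. The pads swing forward as they close: fully open they stand 13 mm farther back than shut.
Start: joints at [-76.221, 21.807, 74.336, -0, 83.858, -12.336], TCP at [0.242, -0.494, 0.21] pointing down, gripper open.
Joint ranges: [-178.18, 178.18], [-50.72, 133.34], [12.68, 142.11], [-81.47, 261.47], [9.98, 163.14], [-165.26, 165.26]. Speed limits (degrees/s): [136.94, 136.94, 180, 180, 180, 180].

### API

Orientations are given as a 3x3 rotation matrix whose columns are the frame's x, y, z axes.
In Python, from rig import env gives the robot as it stands. The module is installed in compiled form; this text tells all that it offers.
- The arm moves only by the tool jog_arm, never from a script. Its arguments are lists of equal length, an entry for each row: "hand": the finger opening in m, from 0 to 0.0854; "travel": the shift along the world's x, y, z in m, a list of three; "yaw": the turn about the world's z in rad. A call has exactly 5 rows; each row shifts and turns the commanded pose from where the row before left it; what a row does not reach is not made up. A row lasts 1/8 s, in which the tool goes at most 62.5 mm and 10.7 degrees, less where a joint would pass 70% of its speed; a pose out of reach is approached as far as the arm can. A call is refused whole if a number of a shift passes 0.0625 or a number of a turn 0.188, either way. A call with a gripper value outside its range is refused whole. The fingers move at their own pace and stop on an object; "grip_force" is the grip in N (left out, the last holds). Time passes only in rows, so rows that do not move let the fingers close, or fill a call up. It gives the time, the measured TCP pose, the force, the opening and the grip force at its end, in the units of the state.
- env.observe(): the state, without advancing time (a new reading comes with each control period).
- env.get_image(name): name is "scene" or "top" or "wrist"; returns the picture (420x560x3 uint8, red, green, blue); there is no depth.
- env.calibration(name): a dict with "fx", "fy", "cx", "cy" (pixels), "k1" (the pictures are not rectified: a ray, as slopes to the right and down, at radius r is drawn at 1 + k1 r^2 times it, then the intrinsics apply), "position" and "rotation" of the camera in the world; the wrist camera has in their place "hand_eye" (4x4, takes a point from camera to tool coordinates, whose origin is the TCP and whose axes are the flange's). Camera axes: x right, y down, z forward; pixel columns grow to the right and rows downward; lengths in m; the calibration is good to about 2 mm. A picture is of the moment at which its call begins: read the wrist's pose just before it. calibration takes no time and is no camera call.
- env.close_job(): hands the job in; it is judged then, once.
The state is a dict: "time_s": time; "q": joint angles; "qvel": joint speeds; "joint_efforts": joint torques, N m; "position": TCP position; "tool_rot": TCP orientation; "ft_force": force on the tool from outside, world axes, zero at the start; "wrist_torque": the same for the moment, N m; "grip_width": finger opening in m; "gripper_force": force on a finger pad.
Only numpy, scipy, OpenCV 4.12 (cv2) and the standard library are available. Lean on these libraries where they do the work, as an engineer would, in place of code of your own. Each camera call takes 0.05 s, during which the arm holds its last target. There are 200 camera calls.

## Working session

There is one attempt and no reset: what is moved stays moved. The work goes in short steps, Python scripts to look and compute and a tool call to move; the robot and the scene stay as the last step left them, time stands still between calls to the robot, and variables do not carry over. Pictures are saved under pics/ and viewed, at most 12 in all, crops included, and the job is handed in when it is done.

Besides the shell and the picture viewer there is one more tool, called after ">>>" by a JSON object that holds its "name" and its "arguments", one argument or row to a line. jog_arm: Moves the arm, as the interface text tells. Its arguments: {"type":"object","properties":{"hand":{"type":"array"},"travel":{"type":"array"},"yaw":{"type":"array"},"grip_force":{"type":"number"}},"required":["hand","travel","yaw"]}

```bash
mkdir -p pics; cat > h.py <<'E'
import numpy as np, cv2
from rig import env
def ray(c,u,v):
    x=(u-c['cx'])/c['fx'];y=(v-c['cy'])/c['fy'];a,b=x,y
    for _ in range(20):
        s=1+c['k1']*(a*a+b*b);a,b=x/s,y/s
    return np.array(c['position']),np.array(c['rotation'])@np.array([a,b,1.])
def onz(c,u,v,z):
    o,d=ray(c,u,v);return o+d*(z-o[2])/d[2]
def proj(c,p):
    q=np.array(c['rotation']).T@(np.array(p)-np.array(c['position']));a,b=q[:2]/q[2];s=1+c['k1']*(a*a+b*b)
    return c['fx']*a*s+c['cx'],c['fy']*b*s+c['cy']
E
python3 - <<'E'
from h import *
for n in('scene','top'):
    im=env.get_image(n);cv2.imwrite(f'pics/{n}0.png',im[:,:,::-1]);c=env.calibration(n);print(n,c)
s=env.observe();print(s['time_s'],s['position'],s['tool_rot'],s['grip_width'],env.finger_overhang)
E
```

```text
scene {'fx': 469.90756674710724, 'fy': 469.90756674710724, 'cx': 274.3458669982348, 'cy': 215.79158435167724, 'k1': -0.13535065330878446, 'position': array([1.25893675, 0.42935429, 0.82834479]), 'rotation': array([[-0.56461979,  0.54959969, -0.61574725],
       [ 0.82508946,  0.35707537, -0.43786363],
       [-0.02078153, -0.75527304, -0.65508073]])}
top {'fx': 389.5460813836767, 'fy': 389.5460813836767, 'cx': 277.3012706543591, 'cy': 209.35028963090005, 'k1': -0.08389409406635875, 'position': array([ 0.47883355, -0.02074889,  0.94783178]), 'rotation': array([[ 1.17693662e-04, -9.89531682e-01,  1.44315755e-01],
       [-9.99770127e-01, -3.21058370e-03, -2.11987089e-02],
       [ 2.14401319e-02, -1.44280086e-01, -9.89304593e-01]])}
0.1 [ 0.2420319 -0.493564   0.2096601] [[ 8.97909039e-01  4.40180943e-01 -3.08620833e-04]
 [ 4.40180959e-01 -8.97908179e-01  1.27508554e-03]
 [ 2.84155185e-04 -1.28075985e-03 -9.99999139e-01]] 0.08546830625160853 0.017
```

View pics/scene0.png

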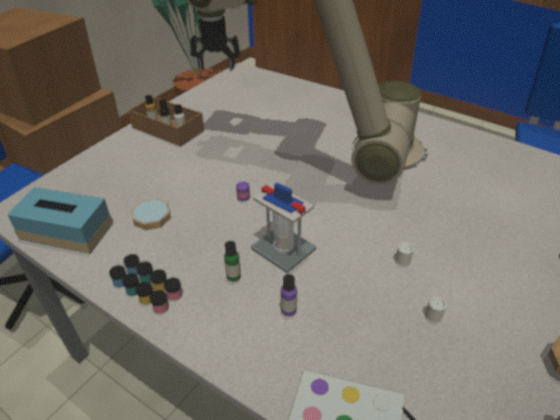

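View pics/top0.png

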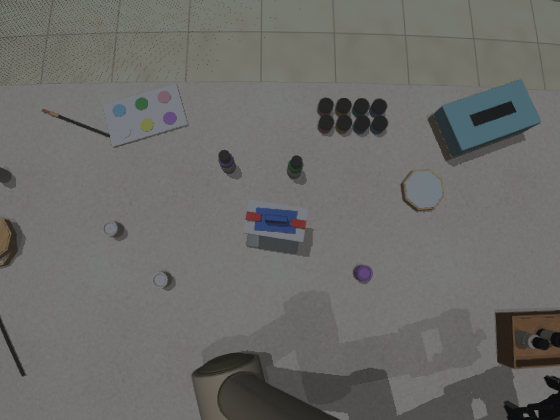

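The scene view shows the dispenser at (285,225), white candles at (404,254) and (436,309), and the painted candle at (243,191). In the top view the cover is at (277,220), with candles at (112,229) and (161,281). Next I measure the colours and crop the details.

```bash
python3 - <<'E'
from h import *
T=cv2.imread('pics/top0.png');S=cv2.imread('pics/scene0.png')
ct=env.calibration('top');cs=env.calibration('scene')
def comps(im,roi,lo,hi,mn=15):
    x0,y0,x1,y1=roi;h=cv2.cvtColor(im[y0:y1,x0:x1],cv2.COLOR_BGR2HSV)
    m=cv2.inRange(h,lo,hi);n,l,st,ce=cv2.connectedComponentsWithStats(m)
    out=[]
    for i in range(1,n):
        if st[i,4]>=mn:
            cn=cv2.findContours((l==i).astype('u1'),0,1)[0][0];r=cv2.minAreaRect(cn)
            out.append((ce[i]+[x0,y0],st[i,4],r[1],cv2.boxPoints(r)+[x0,y0]))
    return out
red=comps(T,(225,190,330,270),(0,120,90),(8,255,255))+comps(T,(225,190,330,270),(172,120,90),(180,255,255))
for o in red: print('red',o[0],o[1],o[2],onz(ct,*o[0],.167).round(4))
for o in comps(T,(225,190,330,270),(100,120,40),(130,255,255)):
    print('blue',o[0],o[1],o[2],onz(ct,*o[0],.159).round(4)); print([onz(ct,*p,.159)[:2].round(4) for p in o[3]])
for o in comps(S,(240,170,330,230),(0,120,90),(8,255,255))+comps(S,(240,170,330,230),(172,120,90),(180,255,255)): print('redS',o[0],o[1],onz(cs,*o[0],.165).round(4))
def up(im,x0,y0,x1,y1,w,h): return cv2.resize(im[y0:y1,x0:x1],(w,h),interpolation=cv2.INTER_CUBIC)
a=up(T,230,190,320,260,396,308);b=up(T,90,205,190,305,396,308)
c=up(S,240,170,330,270,396,290);d=up(S,385,235,455,325,396,290)
cv2.imwrite('pics/crop1.png',np.vstack([np.hstack([a,b]),np.hstack([c,d])]))
E
```

```text
red [252.46391753 215.91752577] 97 (13.33349895477295, 7.2637715339660645) [0.5792 0.0127 0.167 ]
red [297.95876289 223.10309278] 97 (13.480716705322266, 7.39795446395874) [ 0.5648 -0.0792  0.167 ]
blue [275.2707483  219.88979592] 735 (40.19786834716797, 21.728578567504883) [ 0.5722 -0.0335  0.159 ]
[array([0.5536, 0.0091]), array([0.598 , 0.0054]), array([ 0.5908, -0.0765]), array([ 0.5463, -0.0722])]
redS [266.81481481 188.64814815] 54 [ 0.5659 -0.0827  0.165 ]
redS [299.45454545 207.56363636] 55 [0.5826 0.0167 0.165 ]
redS [295.61904762 204.52380952] 21 [0.5783 0.004  0.165 ]
```

View pics/crop1.png

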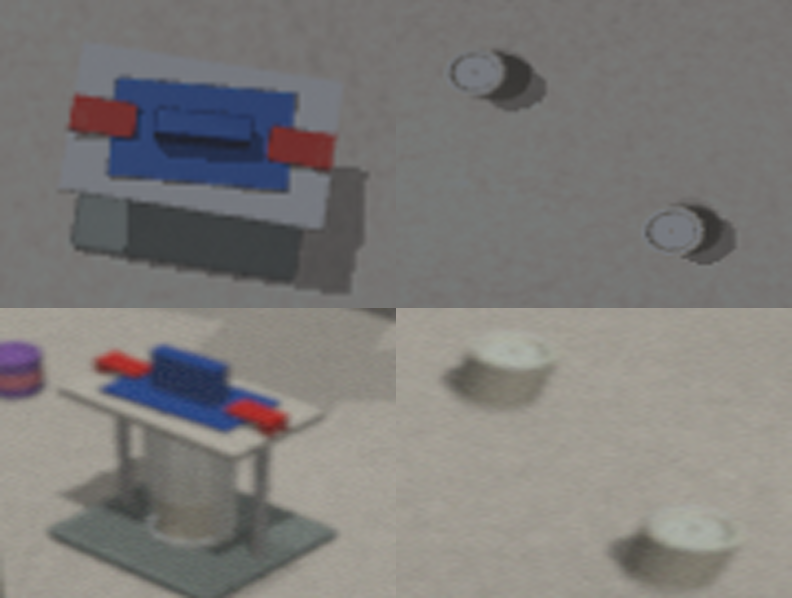

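The crop is clear: lugs and cover are aligned within about 4°. The candle tops are near (111,228) and (160,280) in top, and (405,249) and (437,303) in scene. I'll refine the candle positions.

```bash
python3 - <<'E'
from h import *
T=cv2.imread('pics/top0.png');S=cv2.imread('pics/scene0.png')
ct=env.calibration('top');cs=env.calibration('scene')
def tri(p,q):
    o1,d1=ray(ct,*p);o2,d2=ray(cs,*q);A=np.stack([d1,-d2],1);t=np.linalg.lstsq(A,o2-o1,rcond=None)[0]
    a,b=o1+d1*t[0],o2+d2*t[1];return ((a+b)/2).round(4),np.linalg.norm(a-b).round(4)
def top(im,c,r=13,th=0):
    x,y=c;g=cv2.resize(im[y-r:y+r,x-r:x+r],None,fx=4,fy=4,interpolation=cv2.INTER_CUBIC)
    g=cv2.GaussianBlur(cv2.cvtColor(g,cv2.COLOR_BGR2GRAY),(0,0),2)
    t=th or np.median(g)+14
    n,l,st,ce=cv2.connectedComponentsWithStats((g>t).astype('u1'))
    i=1+np.argmax(st[1:,4]);cn=cv2.findContours((l==i).astype('u1'),0,1)[0][0];e=cv2.minEnclosingCircle(cn);el=cv2.fitEllipse(cv2.convexHull(cn))
    f=lambda p:np.array(p)/4-.375+[x-r,y-r]
    return f(el[0]),np.array(el[1])/4
P=[]
for k,(a,b) in enumerate([((111,228),(405,249)),((160,280),(437,303))]):
    p,s=top(T,a);q,s2=top(S,b)
    print('cand',p.round(1),s.round(1),q.round(1),s2.round(1),onz(ct,*p,.045).round(4),onz(cs,*q,.045).round(4))
    # expected ellipse size
w=lambda c,p:proj(c,p)
for nm,p in(('mouth',(.572,-.0335,.154)),):
    print(nm,w(ct,p),w(cs,p))
print(tri((252.46,215.92),(300,207.0)),tri((297.96,223.1),(266.8,188.65)))
E
```

```text
Traceback (most recent call last):
ValueError: attempt to get argmax of an empty sequence
```

>>> {"name": "jog_arm", "arguments": {
  "hand": [0.06,0.06,0.06,0.06,0.06],
  "travel": [
    [0,0,0.05],
    [0.02,0.04,0.04],
    [0.035,0.045,0],
    [0.035,0.045,0],
    [0.035,0.045,0]
  ],
  "yaw": [0,0.17,0.17,0.17,0.17],
  "grip_force": 40
}}

```text
time_s: 0.72
position: [0.3678, -0.3172, 0.3]
tool_rot: [[0.417, 0.909, -0.0], [0.909, -0.417, 0.0], [0.0, -0.0, -1.0]]
ft_force: [0.6, -1.6, -0.0]
grip_width: 0.0598
gripper_force: 0.0
```

>>> {"name": "jog_arm", "arguments": {
  "hand": [0.06,0.06,0.06,0.06,0.06],
  "travel": [
    [0.035,0.045,0],
    [0.035,0.045,0],
    [0.035,0.045,0],
    [0.035,0.045,0],
    [0.025,0.045,0]
  ],
  "yaw": [0.17,0.17,0,0,0]
}}

```text
time_s: 1.35
position: [0.533, -0.092, 0.2997]
tool_rot: [[0.094, 0.996, -0.001], [0.996, -0.094, 0.0], [0.0, -0.001, -1.0]]
ft_force: [0.1, -1.1, 0.2]
grip_width: 0.06
gripper_force: 0.0
```

```bash
python3 - <<'E'
from h import *
T=cv2.imread('pics/top0.png');S=cv2.imread('pics/scene0.png')
ct=env.calibration('top');cs=env.calibration('scene')
def top(im,c,r=13):
    x,y=c;g=cv2.resize(im[y-r:y+r,x-r:x+r],None,fx=4,fy=4,interpolation=cv2.INTER_CUBIC)
    g=cv2.GaussianBlur(cv2.cvtColor(g,cv2.COLOR_BGR2GRAY),(0,0),2).astype(float)
    t=(np.median(g)+np.percentile(g,99))/2
    n,l,st,ce=cv2.connectedComponentsWithStats((g>t).astype('u1'))
    i=l[(4*r-4):(4*r+4),(4*r-4):(4*r+4)].max() or 1+np.argmax(st[1:,4]);cn=cv2.findContours((l==i).astype('u1'),0,1)[0][0];el=cv2.fitEllipse(cv2.convexHull(cn))
    return np.array(el[0])/4-.375+[x-r,y-r],np.array(el[1])/4
for a,b in [((111,228),(405,249)),((160,280),(437,303))]:
    p,s=top(T,a);q,s2=top(S,b)
    print('cand',p.round(1),s.round(1),q.round(1),s2.round(1),onz(ct,*p,.045).round(4),onz(cs,*q,.045).round(4))
s=env.observe();im=env.get_image('wrist')[:,:,::-1].copy();cv2.imwrite('pics/w1.png',im)
c=env.calibration('wrist');H=np.array(c['hand_eye']);R=np.array(s['tool_rot'])
c['rotation']=R@H[:3,:3];c['position']=np.array(s['position'])+R@H[:3,3]
np.save('w1.npy',c,allow_pickle=True)
h=cv2.cvtColor(im,cv2.COLOR_BGR2HSV)
for nm,m,z in(('red',cv2.inRange(h,(0,120,60),(8,255,255))|cv2.inRange(h,(172,120,60),(180,255,255)),.167),('blue',cv2.inRange(h,(100,120,30),(130,255,255)),.159)):
    n,l,st,ce=cv2.connectedComponentsWithStats(m)
    for i in range(1,n):
        if st[i,4]>200: 
            cn=cv2.findContours((l==i).astype('u1'),0,1)[0][0];r=cv2.minAreaRect(cn)
            print(nm,ce[i].round(1),st[i],onz(c,*ce[i],z).round(4),[onz(c,*p,z)[:2].round(4) for p in cv2.boxPoints(r)])
E
```

```text
cand [110.2 228.2] [ 8.7 10. ] [404.9 247.2] [ 9.8 11.7] [0.5647 0.3515 0.045 ] [0.4476 0.2292 0.045 ]
cand [159.8 279.6] [9.3 9.5] [436.7 302.7] [10.5 14. ] [0.4469 0.2293 0.045 ] [0.567  0.3526 0.045 ]
red [320.5  66.4] [310  47  23  40 750] [0.5779 0.012  0.167 ] [array([ 0.5669, -0.0019]), array([0.5722, 0.0279]), array([0.5881, 0.025 ]), array([ 0.5833, -0.005 ])]
red [310.8 176.2] [301 160  20  33 577] [ 0.5637 -0.0793  0.167 ] [array([ 0.5532, -0.0929]), array([ 0.5576, -0.0631]), array([ 0.5736, -0.0658]), array([ 0.5696, -0.0957])]
red [485.2 191.9] [477 183  22  24 223] [ 0.7222 -0.1091  0.167 ] [array([ 0.7117, -0.1151]), array([ 0.7207, -0.095 ]), array([ 0.7337, -0.1029]), array([ 0.7248, -0.1232])]
blue [314.7 121.7] [ 289   74   54   97 4455] [ 0.5711 -0.0321  0.159 ] [array([ 0.5444, -0.0731]), array([0.5526, 0.0098]), array([0.597 , 0.0051]), array([ 0.5925, -0.0783])]
blue [512.3 273.7] [500 266  28  19 220] [ 0.7613 -0.2002  0.159 ] [array([ 0.748 , -0.1998]), array([ 0.767 , -0.1869]), array([ 0.776 , -0.2009]), array([ 0.7569, -0.2141])]
blue [480.1 277. ] [471 268  26  23 255] [ 0.7292 -0.201   0.159 ] [array([ 0.7159, -0.2011]), array([ 0.7327, -0.185 ]), array([ 0.745 , -0.2002]), array([ 0.7282, -0.2168])]
```

View pics/w1.png

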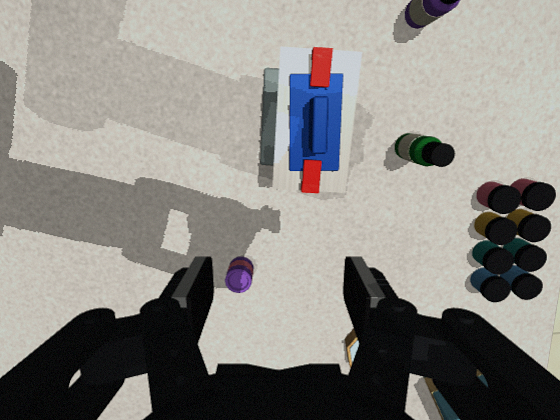

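The wrist view shows the cover at (315,122), lugs at (320,66) and (311,176), the gripper pointing along the fin's thickness, and nothing in the way. The views agree: mouth at (0.5713,-0.0335), candles at (0.447,0.229) and (0.566,0.352). I'll grip the fin.

>>> {"name": "jog_arm", "arguments": {
  "hand": [0.06,0.06,0.06,0.06,0.06],
  "travel": [
    [0.0185,0.0285,0],
    [0.02,0.03,0],
    [0,0,-0.045],
    [0,0,-0.045],
    [0,0,-0.024]
  ],
  "yaw": [0,0,0,0,0]
}}

```text
time_s: 2.02
position: [0.5695, -0.035, 0.1835]
tool_rot: [[0.095, 0.996, -0.004], [0.996, -0.095, 0.001], [0.001, -0.004, -1.0]]
ft_force: [1.5, 0.4, -0.3]
grip_width: 0.0603
gripper_force: 0.0
```

>>> {"name": "jog_arm", "arguments": {
  "hand": [0.04,0.0,0.0,0.0,0.0],
  "travel": [
    [0,0,0],
    [0,0,0],
    [0,0,0],
    [0,0,0],
    [0,0,0]
  ],
  "yaw": [0,0,0,0,0],
  "grip_force": 40
}}

```text
time_s: 2.65
position: [0.5707, -0.0353, 0.1866]
tool_rot: [[0.095, 0.995, 0.001], [0.995, -0.095, -0.0], [-0.0, 0.001, -1.0]]
ft_force: [-0.6, -0.6, -0.4]
grip_width: -0.0001
gripper_force: 0.0
```

The fingers closed on nothing, so I need to look.

```bash
python3 - <<'E'
from h import *
s=env.get_image('scene');t=env.get_image('top');w=env.get_image('wrist')
u=lambda im,a,b,c,d:cv2.resize(im[b:d,a:c,::-1],(400,300),interpolation=cv2.INTER_CUBIC)
cv2.imwrite('pics/c2.png',np.vstack([np.hstack([u(s,230,130,350,220),u(t,210,170,330,260)]),np.hstack([u(w,0,0,560,420),u(s,0,0,560,420)])]))
E
```

```text
(no output)
```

View pics/c2.png

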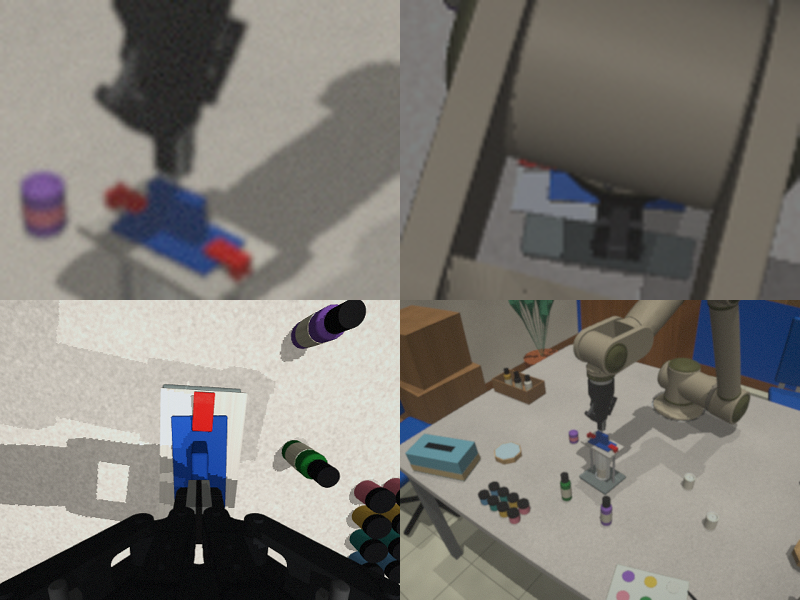

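```bash
python3 - <<'E'
from h import *
s=env.observe();p=np.array(s['position']);ct=env.calibration('top');cs=env.calibration('scene');c=env.calibration('wrist')
H=np.array(c['hand_eye']);print(H.round(3),p,s['grip_width'])
R=np.array(s['tool_rot']);c['rotation']=R@H[:3,:3];c['position']=p+R@H[:3,3]
for nm,q in(('tcp',p),('tip',p-[0,0,.017]),('back',p+[0,0,.05]),('fintop',(.5713,-.0335,.196)),('findn',(.5713,-.0335,.159))):
    a,b,w=np.array(proj(ct,q)),np.array(proj(cs,q)),np.array(proj(c,q))
    print(nm,'topcrop',((a-[210,170])/.3+[400,0]).round(),'scenecrop',((b-[230,130])/.3).round(),'wristcrop',(w*[400/560,300/420]+[0,300]).round())
E
```

```text
[[-0.    -0.96  -0.281  0.071]
 [ 1.    -0.    -0.001 -0.   ]
 [ 0.001 -0.281  0.96  -0.164]
 [ 0.     0.     0.     1.   ]] [ 0.57059513 -0.03533219  0.18629523] 0.00022956081972512916
tcp topcrop [621. 164.] scenecrop [176. 197.] wristcrop [199. 479.]
tip topcrop [621. 167.] scenecrop [176. 217.] wristcrop [199. 471.]
back topcrop [623. 153.] scenecrop [175. 136.] wristcrop [199. 515.]
fintop topcrop [619. 160.] scenecrop [177. 187.] wristcrop [200. 482.]
findn topcrop [618. 168.] scenecrop [178. 231.] wristcrop [199. 464.]
```

The crops show the fingertips near the fin's top edge, with the fin intact, but not whether they are above it or behind it. I'll view the full-resolution wrist and scene crops.

```bash
python3 - <<'E'
from h import *
s=env.get_image('scene');w=env.get_image('wrist')
u=lambda im,a,b,c,d:cv2.resize(im[b:d,a:c,::-1],(400,500),interpolation=cv2.INTER_CUBIC)
cv2.imwrite('pics/c3.png',np.hstack([u(s,250,140,330,240),u(w,200,160,360,360)]))
o=env.observe();print(o['position'],o['q'],o['ft_force'],o['grip_width'])
E
```

```text
[ 0.57059833 -0.03533469  0.18625413] [-1.54036526e+01  2.49986629e+01  7.32095910e+01 -9.27677847e-04
  8.17898229e+01 -9.96002273e+00] [-0.14052234  0.79796739  0.16924915] 3.524723273297668e-05
```

View pics/c3.png

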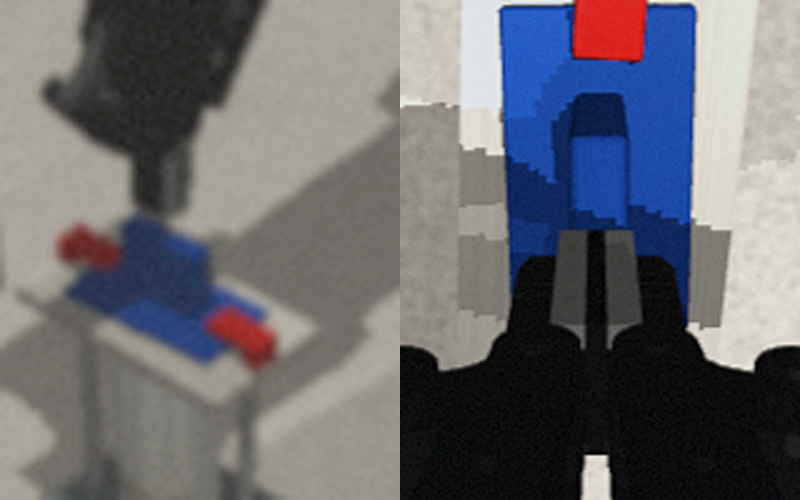

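```bash
python3 - <<'E'
from h import *
s=env.observe();p=np.array(s['position']);cs=env.calibration('scene');c=env.calibration('wrist')
H=np.array(c['hand_eye']);c['rotation']=H[:3,:3];c['position']=H[:3,3]
for z in(.02,.01,0,-.01,-.02):
    print(z,'wrist row',[round(proj(c,(x,0,z))[1],1) for x in(.011,0,-.011)],'scene',np.round(proj(cs,p-[0,0,z]),1), 'padhalf 11mm px x', round(proj(c,(.011,.011,z))[0]-proj(c,(.011,-.011,z))[0],1))
# fin top row/width
E
```

```text
0.02 wrist row [np.float64(219.3), np.float64(236.9), np.float64(254.0)] scene [282.8 196.2] padhalf 11mm px x 37.6
0.01 wrist row [np.float64(224.9), np.float64(243.3), np.float64(261.1)] scene [282.7 192.7] padhalf 11mm px x 39.5
0 wrist row [np.float64(231.1), np.float64(250.3), np.float64(269.0)] scene [282.7 189.2] padhalf 11mm px x 41.7
-0.01 wrist row [np.float64(237.9), np.float64(258.2), np.float64(277.7)] scene [282.6 185.6] padhalf 11mm px x 44.1
-0.02 wrist row [np.float64(245.7), np.float64(267.0), np.float64(287.6)] scene [282.6 182. ] padhalf 11mm px x 46.9
```

The fingertips are actually about 20 to 25 mm behind the reported TCP, above the fin, and both views agree on this. So I need roughly 37 mm more descent. I'll open, lower and close while watching the force.

>>> {"name": "jog_arm", "arguments": {
  "hand": [0.04,0.04,0.04,0.04,0.04],
  "travel": [
    [0,0,0],
    [0,0,0],
    [0,0.001,-0.012],
    [0,0.001,-0.012],
    [0,0,-0.012]
  ],
  "yaw": [0,0,0,0,0]
}}

```text
time_s: 3.52
position: [0.5703, -0.0332, 0.1489]
tool_rot: [[0.095, 0.996, -0.001], [0.996, -0.095, 0.0], [0.0, -0.001, -1.0]]
ft_force: [1.3, -0.4, -0.5]
grip_width: 0.0398
gripper_force: 0.0
```

>>> {"name": "jog_arm", "arguments": {
  "hand": [0.02,0.0,0.0,0.0,0.0],
  "travel": [
    [0,0,0],
    [0,0,0],
    [0,0,0],
    [0,0,0],
    [0,0,0]
  ],
  "yaw": [0,0,0,0,0],
  "grip_force": 40
}}

```text
time_s: 4.15
position: [0.5706, -0.0333, 0.1503]
tool_rot: [[0.095, 0.995, 0.0], [0.995, -0.095, -0.0], [-0.0, 0.0, -1.0]]
ft_force: [0.3, 0.4, -1.2]
grip_width: 0.011
gripper_force: 41.3
```

The fin is gripped (11 mm, 41 N). Next I turn the cover +1.5 rad and lift it.

>>> {"name": "jog_arm", "arguments": {
  "hand": [0,0,0,0,0],
  "travel": [
    [0,0,0],
    [0,0,0],
    [0,0,0],
    [0,0,0],
    [0,0,0]
  ],
  "yaw": [0.15,0.15,0.15,0.15,0.15]
}}

```text
time_s: 4.78
position: [0.5706, -0.0333, 0.1503]
tool_rot: [[-0.613, 0.79, 0.0], [0.79, 0.613, -0.0], [-0.0, 0.0, -1.0]]
ft_force: [0.3, 0.5, -1.1]
grip_width: 0.0113
gripper_force: 41.4
```

>>> {"name": "jog_arm", "arguments": {
  "hand": [0,0,0,0,0],
  "travel": [
    [0,0,0],
    [0,0,0],
    [0,0,0],
    [0,0,0],
    [0,0,0]
  ],
  "yaw": [0.15,0.15,0.15,0.15,0.15]
}}

```text
time_s: 5.4
position: [0.5706, -0.0333, 0.1502]
tool_rot: [[-0.987, 0.16, -0.0], [0.16, 0.987, -0.0], [0.0, -0.0, -1.0]]
ft_force: [0.2, -0.0, -0.8]
grip_width: 0.0112
gripper_force: 41.4
```

>>> {"name": "jog_arm", "arguments": {
  "hand": [0,0,0,0,0],
  "travel": [
    [0,0,0],
    [0,0,0.006],
    [0,0,0.02],
    [0,0,0.03],
    [0,0,0.02]
  ],
  "yaw": [0,0,0,0,0]
}}

```text
time_s: 6.02
position: [0.5708, -0.0334, 0.2281]
tool_rot: [[-0.986, 0.167, 0.002], [0.167, 0.986, -0.0], [-0.002, -0.0, -1.0]]
ft_force: [-0.7, -0.2, -1.6]
grip_width: 0.0112
gripper_force: 41.4
```

>>> {"name": "jog_arm", "arguments": {
  "hand": [0,0,0,0,0],
  "travel": [
    [-0.003,-0.03,0],
    [-0.004,-0.04,0],
    [-0.004,-0.04,0],
    [-0.004,-0.04,0],
    [0,0,0]
  ],
  "yaw": [0,0,0,0,0]
}}

```text
time_s: 6.65
position: [0.5552, -0.1857, 0.2263]
tool_rot: [[-0.985, 0.17, 0.0], [0.17, 0.985, -0.0], [-0.0, -0.0, -1.0]]
ft_force: [0.4, 1.0, -1.7]
grip_width: 0.0112
gripper_force: 41.4
```

>>> {"name": "jog_arm", "arguments": {
  "hand": [0,0,0,0,0],
  "travel": [
    [0,0,-0.04],
    [0,0,-0.05],
    [0,0,-0.05],
    [0,0,-0.04],
    [0,0,-0.02]
  ],
  "yaw": [0,0,0,0,0]
}}

```text
time_s: 7.28
position: [0.5551, -0.1819, 0.0244]
tool_rot: [[-0.986, 0.166, -0.002], [0.166, 0.986, 0.002], [0.003, 0.001, -1.0]]
ft_force: [0.2, -0.2, 0.2]
grip_width: 0.0113
gripper_force: 41.4
```

```bash
python3 - <<'E'
from h import *
s=env.get_image('scene');w=env.get_image('wrist')
u=lambda im,a,b,c,d:cv2.resize(im[b:d,a:c,::-1],(400,500),interpolation=cv2.INTER_CUBIC)
cv2.imwrite('pics/c4.png',np.hstack([u(s,200,100,360,300),u(w,80,0,416,420)]))
o=env.observe();print(o['position'],o['ft_force'],o['grip_width'])
E
```

```text
[ 0.55479819 -0.18194578  0.02451623] [-0.00966213  0.04346523 -1.03514072] 0.011095258180688851
```

View pics/c4.png

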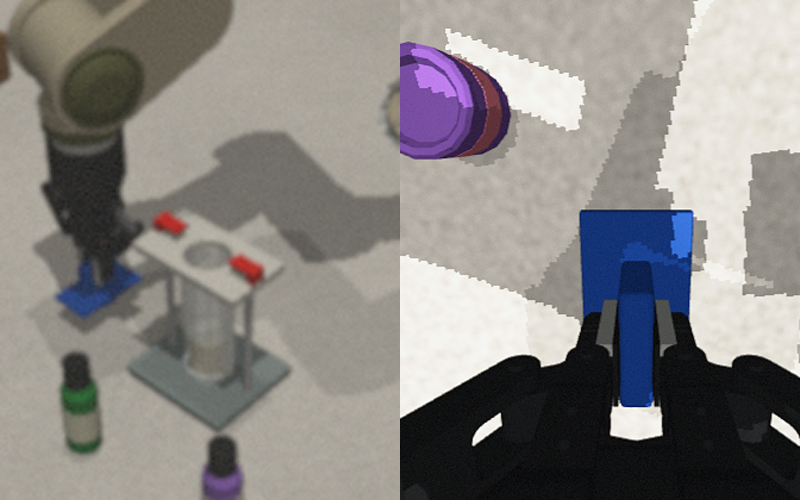

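The cover came out cleanly: the mouth is open at (207,253) in the left crop. It is upright over the table, fin up, and clear of the painted candle. Now I lower it to the table.

>>> {"name": "jog_arm", "arguments": {
  "hand": [0,0,0,0,0],
  "travel": [
    [0,0,-0.008],
    [0,0,-0.006],
    [0,0,-0.004],
    [0,0,-0.002],
    [0,0,-0.001]
  ],
  "yaw": [0,0,0,0,0]
}}

```text
time_s: 8.0
position: [0.5557, -0.1834, 0.0053]
tool_rot: [[-0.986, 0.165, 0.0], [0.165, 0.986, -0.0], [-0.0, -0.0, -1.0]]
ft_force: [-0.2, -0.3, -1.0]
grip_width: 0.0112
gripper_force: 41.4
```

>>> {"name": "jog_arm", "arguments": {
  "hand": [0,0,0,0,0],
  "travel": [
    [0,0,-0.001],
    [0,0,0],
    [0,0,0],
    [0,0,0],
    [0,0,0]
  ],
  "yaw": [0,0,0,0,0]
}}

```text
time_s: 8.62
position: [0.5556, -0.1833, 0.0043]
tool_rot: [[-0.986, 0.165, 0.0], [0.165, 0.986, -0.0], [-0.0, -0.0, -1.0]]
ft_force: [-0.9, -0.1, -0.4]
grip_width: 0.0117
gripper_force: 41.4
```

>>> {"name": "jog_arm", "arguments": {
  "hand": [0,0,0,0,0],
  "travel": [
    [0,0,-0.001],
    [0,0,0],
    [0,0,0],
    [0,0,0],
    [0,0,0]
  ],
  "yaw": [0,0,0,0,0]
}}

```text
time_s: 9.25
position: [0.5557, -0.1834, 0.0041]
tool_rot: [[-0.986, 0.165, 0.001], [0.165, 0.986, -0.0], [-0.001, -0.0, -1.0]]
ft_force: [-2.0, 0.7, 7.6]
grip_width: 0.0109
gripper_force: 42.6
```

It has touched down. I release it and go up.

>>> {"name": "jog_arm", "arguments": {
  "hand": [0.03,0.03,0.03,0.03,0.03],
  "travel": [
    [0,0,0],
    [0,0,0],
    [0,0,0],
    [0,0,0.01],
    [0,0,0.03]
  ],
  "yaw": [0,0,0,0,0]
}}

```text
time_s: 9.88
position: [0.5549, -0.183, 0.043]
tool_rot: [[-0.986, 0.165, -0.002], [0.165, 0.986, 0.001], [0.003, 0.001, -1.0]]
ft_force: [0.3, 0.0, -0.2]
grip_width: 0.0298
gripper_force: 0.0
```

>>> {"name": "jog_arm", "arguments": {
  "hand": [0.03,0.03,0.03,0.03,0.03],
  "travel": [
    [0,0,0.05],
    [0,0,0.055],
    [0,0,0.055],
    [-0.005,0.02,0.04],
    [-0.014,0.05,0]
  ],
  "yaw": [0,0,0,-0.12,-0.16]
}}

```text
time_s: 10.5
position: [0.5375, -0.1142, 0.2468]
tool_rot: [[-0.899, 0.438, 0.006], [0.438, 0.899, -0.003], [-0.007, 0.0, -1.0]]
ft_force: [0.8, 0.3, -0.9]
grip_width: 0.0298
gripper_force: 0.0
```

>>> {"name": "jog_arm", "arguments": {
  "hand": [0.07,0.07,0.07,0.07,0.07],
  "travel": [
    [-0.015,0.056,0],
    [-0.015,0.056,0],
    [-0.015,0.056,0],
    [-0.015,0.056,0],
    [-0.015,0.056,0]
  ],
  "yaw": [-0.16,-0.16,-0.16,-0.16,-0.16]
}}

```text
time_s: 11.12
position: [0.461, 0.1675, 0.244]
tool_rot: [[-0.317, 0.949, 0.001], [0.949, 0.317, 0.0], [-0.0, 0.001, -1.0]]
ft_force: [0.6, 0.2, -0.1]
grip_width: 0.0697
gripper_force: 0.0
```

>>> {"name": "jog_arm", "arguments": {
  "hand": [0.07,0.07,0.07,0.07,0.07],
  "travel": [
    [-0.015,0.04,0],
    [0,0.02,0],
    [0,0,0],
    [0,0,0],
    [0,0,0]
  ],
  "yaw": [-0.16,-0.16,-0.16,0,0]
}}

```text
time_s: 11.75
position: [0.4468, 0.2256, 0.2435]
tool_rot: [[0.149, 0.989, 0.0], [0.989, -0.149, 0.0], [0.0, 0.0, -1.0]]
ft_force: [0.6, 0.1, -0.3]
grip_width: 0.0696
gripper_force: 0.0
```

```bash
python3 - <<'E'
from h import *
o=env.observe();w=env.get_image('wrist');t=env.get_image('top');s=env.get_image('scene')
c=env.calibration('wrist');H=np.array(c['hand_eye']);R=np.array(o['tool_rot'])
c['rotation']=R@H[:3,:3];c['position']=np.array(o['position'])+R@H[:3,3]
for n,q in(('A',(.447,.229,.045)),('B',(.566,.352,.045)),('M',(.5713,-.0335,.154))): print(n,np.round(proj(c,q)))
u=lambda im,a,b,cc,d,W,H:cv2.resize(im[b:d,a:cc,::-1],(W,H),interpolation=cv2.INTER_CUBIC)
cv2.imwrite('pics/c5.png',np.vstack([u(w,0,0,560,420,700,320),np.hstack([u(t,220,170,360,270,380,270),u(s,230,160,320,270,320,270)])]))
for n,i in(('w5',w),('t5',t),('s5',s)): cv2.imwrite(f'pics/{n}.png',i[:,:,::-1])
print(o['position'],o['time_s'])
E
```

```text
A [278. 176.]
B [378.  37.]
M [441. 435.]
[0.44684279 0.22560569 0.2435376 ] 11.75
```

View pics/c5.png

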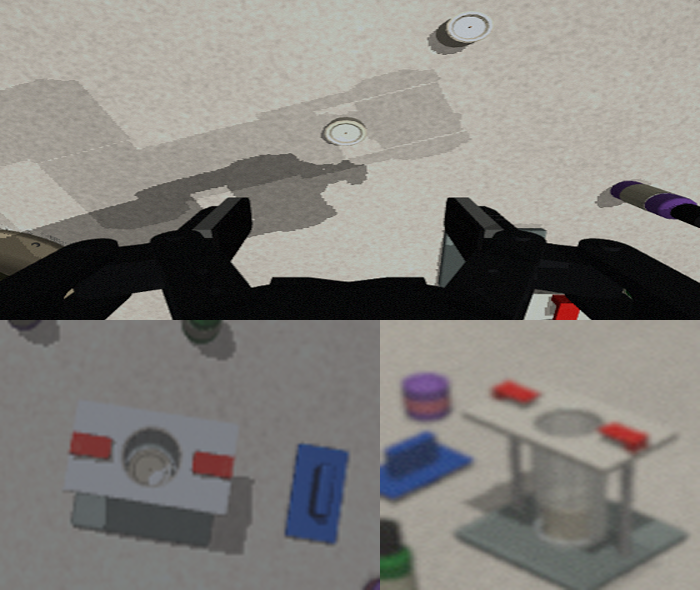

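The cover stands fin up on the table beside the dispenser, and the open mouth is at about (276,221) in top. Candle A is at wrist (276,173), within about 1 mm of prediction. I'll grip it high.

>>> {"name": "jog_arm", "arguments": {
  "hand": [0.07,0.07,0.07,0.07,0.07],
  "travel": [
    [-0.001,0.004,-0.055],
    [0,0,-0.06],
    [0,0,-0.06],
    [0,0,-0.04],
    [0,0,-0.02]
  ],
  "yaw": [0,0,0,0,0]
}}

```text
time_s: 12.52
position: [0.4451, 0.2294, 0.0062]
tool_rot: [[0.151, 0.988, -0.003], [0.988, -0.151, -0.001], [-0.001, -0.003, -1.0]]
ft_force: [-0.2, -0.4, -0.4]
grip_width: 0.0698
gripper_force: 0.0
```

>>> {"name": "jog_arm", "arguments": {
  "hand": [0.06,0.05,0.03,0.03,0.03],
  "travel": [
    [0,0,-0.01],
    [0,0,0],
    [0,0,0],
    [0,0,0],
    [0,0,0]
  ],
  "yaw": [0,0,0,0,0],
  "grip_force": 30
}}

```text
time_s: 13.15
position: [0.4465, 0.23, -0.0009]
tool_rot: [[0.152, 0.988, 0.002], [0.988, -0.152, 0.0], [0.001, 0.002, -1.0]]
ft_force: [-0.4, 0.0, 5.7]
grip_width: 0.0367
gripper_force: 30.5
```

```bash
python3 - <<'E'
from h import *
c=env.calibration('top');t=cv2.imread('pics/t5.png')
print(onz(c,276.0-.3,220.7-.3,.154).round(4))
h=cv2.cvtColor(t,cv2.COLOR_BGR2HSV)[190:260,230:330];m=cv2.inRange(h,(0,120,70),(8,255,255))|cv2.inRange(h,(172,120,70),(180,255,255))
n,l,st,ce=cv2.connectedComponentsWithStats(m);P=[onz(c,*(ce[i]+[230,190]),.167) for i in range(1,n) if st[i,4]>30];print(np.round(P,4),np.mean(P,0).round(4))
# mouth hole: region brighter collar vs hole
g=cv2.cvtColor(t,cv2.COLOR_BGR2GRAY)[195:245,255:300];print(g[10:42:2,4:40:2])
o=env.observe();print(o['position'],o['grip_width'],o['gripper_force'])
E
```

```text
[ 0.5717 -0.0345  0.154 ]
[[ 0.579   0.0118  0.167 ]
 [ 0.5648 -0.0787  0.167 ]] [ 0.5719 -0.0334  0.167 ]
[[127 128 127 127 127 127 126 126 127 127 127 127 126 126 124 118 121 119]
 [127 127 127 127 127 127 127 127 127 127 127 126 127 127 127 127 126 127]
 [127 128 127 127 127 127 125 118 111 114 125 126 127 127 127 127 127 128]
 [126 128 126 127 127 109  77  63  68  69  76 105 126 127 127 127 127 127]
 [ 86 122 127 126 101  61  69  67  70  69  68  68  97 126 127 127 127 128]
 [ 72  84 127 119  71  64  69  74  75  72  65  68  67 109 127 126 127 127]
 [ 71 102 126 101  68  80  99 113 101  99  96  70  66  76 127 126 126 124]
 [ 71 104 126  87  79 107  98  95  92 100  96  99  73  73 121 127  93  71]
 [ 67 104 126  88 102  98  95 107 106 106  87  98  94  77 124 126  70  71]
 [127 127 127  98  77  88 107 107 106 107 104 110  88  77 127 127  69  71]
 [127 127 127 113  89  89 107 106  92 110 113 112  84 109 127 123  69  69]
 [127 127 127 127 104  85 106 106 113 127 123 115  84 124 127 127 100  96]
 [127 127 127 127 125 105  99 104 127 127 107 116 121 127 127 127 126 127]
 [127 127 127 127 127 128 121 112 114 110 119 127 127 127 127 127 126 127]
 [127 127 128 127 127 127 127 127 127 127 127 126 127 127 127 126 128 127]
 [ 82 107 120 121 123 127 126 127 127 126 127 127 127 127 126 127 127 127]]
[ 0.44651342  0.22998349 -0.00085063] 0.03669720179916091 30.50342559814453
```

>>> {"name": "jog_arm", "arguments": {
  "hand": [0.03,0.03,0.03,0.03,0.03],
  "travel": [
    [0,0,0.02],
    [0,0,0.05],
    [0,0,0.055],
    [0,0,0.055],
    [0.005,-0.014,0.02]
  ],
  "yaw": [0,0,0,0,0]
}}

```text
time_s: 13.78
position: [0.4514, 0.2164, 0.2017]
tool_rot: [[0.151, 0.989, 0.005], [0.989, -0.151, 0.001], [0.002, 0.005, -1.0]]
ft_force: [0.7, 0.1, -0.5]
grip_width: 0.0373
gripper_force: 30.3
```

>>> {"name": "jog_arm", "arguments": {
  "hand": [0.03,0.03,0.03,0.03,0.03],
  "travel": [
    [0.025,-0.053,0],
    [0.025,-0.053,0],
    [0.025,-0.053,0],
    [0.025,-0.053,0],
    [0.0205,-0.0385,0]
  ],
  "yaw": [0,0,0,0,0]
}}

```text
time_s: 14.4
position: [0.5718, -0.037, 0.1983]
tool_rot: [[0.153, 0.988, -0.0], [0.988, -0.153, -0.0], [-0.0, -0.0, -1.0]]
ft_force: [0.7, 0.4, -0.9]
grip_width: 0.0369
gripper_force: 30.3
```

>>> {"name": "jog_arm", "arguments": {
  "hand": [0.03,0.03,0.03,0.03,0.03],
  "travel": [
    [0,0,-0.01],
    [0,0,-0.01],
    [0,0,0],
    [0,0,0],
    [0,0,0]
  ],
  "yaw": [0,0,0,0,0]
}}

```text
time_s: 15.02
position: [0.5714, -0.0342, 0.1787]
tool_rot: [[0.151, 0.989, 0.001], [0.989, -0.151, -0.0], [-0.0, 0.001, -1.0]]
ft_force: [0.2, -0.2, 0.1]
grip_width: 0.0368
gripper_force: 30.3
```

```bash
python3 - <<'E'
from h import *
o=env.observe();w=env.get_image('wrist');s=env.get_image('scene');print(o['position'],o['grip_width'],o['tool_rot'][:,1])
cv2.imwrite('pics/w6.png',w[:,:,::-1]);cv2.imwrite('pics/s6.png',s[:,:,::-1])
c=env.calibration('wrist');H=np.array(c['hand_eye']);R=np.array(o['tool_rot'])
c['rotation']=R@H[:3,:3];c['position']=np.array(o['position'])+R@H[:3,3]
P=np.array(o['position']);cs=env.calibration('scene')
print('wrist: candtop',np.round(proj(c,P+[0,0,.046])),'mouth',np.round(proj(c,(.5717,-.0337,.154))))
print('scene: candbot',np.round(proj(cs,P+[0,0,.001]),1),'candtop',np.round(proj(cs,P+[0,0,.046]),1),'mouth',np.round(proj(cs,(.5717,-.0337,.154)),1))
u=lambda im,a,b,cc,d:cv2.resize(im[b:d,a:cc,::-1],(400,500),interpolation=cv2.INTER_CUBIC)
cv2.imwrite('pics/c6.png',np.hstack([u(s,245,130,325,230),u(w,180,60,380,310)]))
E
```

```text
[ 0.57142406 -0.03417974  0.17870913] 0.03681821836004639 [ 9.88500330e-01 -1.51216252e-01  8.61911353e-04]
wrist: candtop [279. 296.] mouth [279. 233.]
scene: candbot [282.9 191.9] candtop [282.7 175.6] mouth [283.1 200.9]
```

View pics/c6.png

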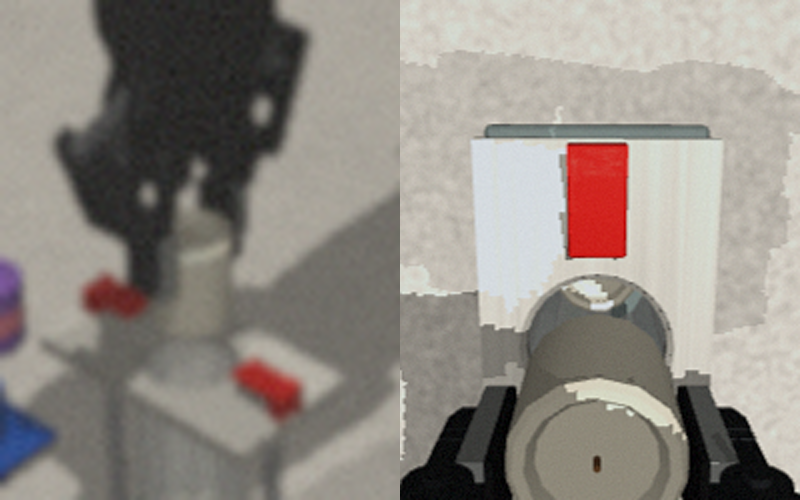

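The candle hangs upright over the mouth, centred within about 1 mm (wick at wrist (278,291), mouth centre at about (279,232)). I insert it while watching the force.

>>> {"name": "jog_arm", "arguments": {
  "hand": [0.03,0.03,0.03,0.03,0.03],
  "travel": [
    [0,0,-0.012],
    [0,0,-0.01],
    [0,0,-0.005],
    [0,0,-0.003],
    [0,0,0]
  ],
  "yaw": [0,0,0,0,0]
}}

```text
time_s: 15.75
position: [0.5714, -0.0347, 0.1481]
tool_rot: [[0.152, 0.988, -0.0], [0.988, -0.152, 0.0], [0.0, -0.0, -1.0]]
ft_force: [0.1, 0.2, 0.1]
grip_width: 0.0371
gripper_force: 30.3
```

>>> {"name": "jog_arm", "arguments": {
  "hand": [0.03,0.03,0.03,0.03,0.03],
  "travel": [
    [0,0,-0.004],
    [0,0,-0.003],
    [0,0,-0.002],
    [0,0,0],
    [0,0,0]
  ],
  "yaw": [0,0,0,0,0]
}}

```text
time_s: 16.38
position: [0.5714, -0.0347, 0.1393]
tool_rot: [[0.152, 0.988, 0.0], [0.988, -0.152, -0.0], [-0.0, 0.0, -1.0]]
ft_force: [0.8, -0.4, -0.9]
grip_width: 0.0368
gripper_force: 30.3
```

>>> {"name": "jog_arm", "arguments": {
  "hand": [0.06,0.06,0.06,0.06,0.06],
  "travel": [
    [0,0,0],
    [0,0,0],
    [0,0,0],
    [0,0,0],
    [0,0,0]
  ],
  "yaw": [0,0,0,0,0]
}}

```text
time_s: 17.0
position: [0.5714, -0.0347, 0.1392]
tool_rot: [[0.152, 0.988, -0.0], [0.988, -0.152, -0.0], [-0.0, 0.0, -1.0]]
ft_force: [0.0, 0.7, -0.2]
grip_width: 0.0597
gripper_force: 0.0
```

>>> {"name": "jog_arm", "arguments": {
  "hand": [0.06,0.06,0.06,0.06,0.06],
  "travel": [
    [0,0,0.02],
    [0,0,0.04],
    [0,0,0.04],
    [0,0.02,0],
    [0,0.045,0]
  ],
  "yaw": [0,0,0,0,0]
}}

```text
time_s: 17.62
position: [0.5713, 0.0304, 0.2386]
tool_rot: [[0.154, 0.988, -0.001], [0.988, -0.154, -0.0], [-0.0, -0.001, -1.0]]
ft_force: [-0.2, 0.8, 0.3]
grip_width: 0.0601
gripper_force: 0.0
```

>>> {"name": "jog_arm", "arguments": {
  "hand": [0.07,0.07,0.07,0.07,0.07],
  "travel": [
    [0,0.055,0],
    [0,0.055,0],
    [0,0.055,0],
    [0,0.055,0],
    [0,0.055,0]
  ],
  "yaw": [0,0,0,0,0]
}}

```text
time_s: 18.25
position: [0.5705, 0.3076, 0.2381]
tool_rot: [[0.152, 0.988, -0.002], [0.988, -0.152, -0.0], [-0.001, -0.001, -1.0]]
ft_force: [0.5, -1.0, -0.6]
grip_width: 0.0703
gripper_force: 0.0
```

```bash
python3 - <<'E'
from h import *
o=env.observe();w=env.get_image('wrist');s=env.get_image('scene');t=env.get_image('top');print(o['time_s'],o['position'],o['grip_width'],o['tool_rot'][:,1])
cv2.imwrite('pics/w7.png',w[:,:,::-1]);cv2.imwrite('pics/s7.png',s[:,:,::-1])
c=env.calibration('wrist');H=np.array(c['hand_eye']);R=np.array(o['tool_rot'])
c['rotation']=R@H[:3,:3];c['position']=np.array(o['position'])+R@H[:3,3]
print('B wrist pred',np.round(proj(c,(.5665,.352,.045)),1),'per 10mm',np.round(proj(c,(.5765,.352,.045)),1),np.round(proj(c,(.5665,.362,.045)),1))
u=lambda im,a,b,cc,d:cv2.resize(im[b:d,a:cc,::-1],(266,400),interpolation=cv2.INTER_CUBIC)
cv2.imwrite('pics/c7.png',np.hstack([u(s,245,160,325,280),u(w,200,0,360,240),u(t,246,190,306,280)]))
E
```

```text
18.25 [0.57052845 0.30762648 0.23811977] 0.07026623261759372 [ 0.98842855 -0.15168013 -0.00146418]
B wrist pred [268.5 139.8] per 10mm [277.8 138.3] [266.9 130.2]
```

View pics/c7.png

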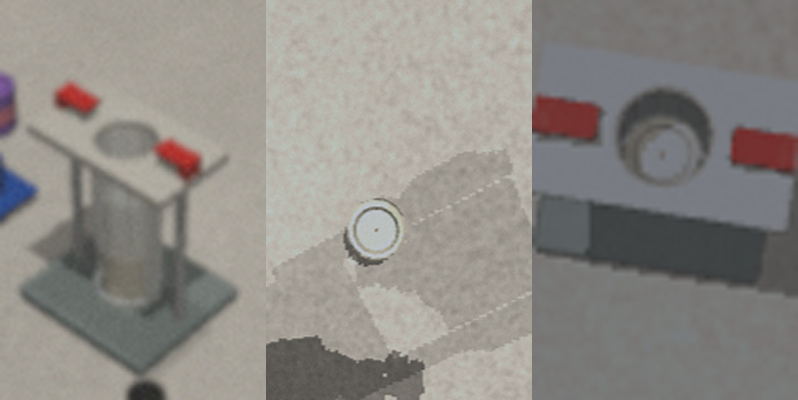

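Candle A has slid down into the tube: wick and disc are visible centred at crop (660,155). Candle B is at wrist (266,138), giving (0.565,0.3535). I'll fetch it.

>>> {"name": "jog_arm", "arguments": {
  "hand": [0.07,0.07,0.07,0.07,0.07],
  "travel": [
    [-0.0065,0.048,0],
    [0,0,-0.05],
    [0,0,-0.055],
    [0,0,-0.055],
    [0,0,-0.04]
  ],
  "yaw": [0,0,0,0,0]
}}

```text
time_s: 19.02
position: [0.5638, 0.3519, 0.0363]
tool_rot: [[0.153, 0.988, -0.003], [0.988, -0.153, -0.001], [-0.002, -0.003, -1.0]]
ft_force: [0.5, 0.7, -0.4]
grip_width: 0.0702
gripper_force: 0.0
```

>>> {"name": "jog_arm", "arguments": {
  "hand": [0.07,0.07,0.07,0.07,0.07],
  "travel": [
    [0,0,-0.02],
    [0,0,-0.015],
    [0,0,-0.005],
    [0,0,0],
    [0,0,0]
  ],
  "yaw": [0,0,0,0,0]
}}

```text
time_s: 19.65
position: [0.5653, 0.3535, 0.0002]
tool_rot: [[0.152, 0.988, 0.001], [0.988, -0.152, 0.001], [0.001, 0.001, -1.0]]
ft_force: [-0.3, -0.3, 0.0]
grip_width: 0.0698
gripper_force: 0.0
```

>>> {"name": "jog_arm", "arguments": {
  "hand": [0.05,0.03,0.03,0.03,0.03],
  "travel": [
    [0,0,0],
    [0,0,0],
    [0,0,0],
    [0,0,0],
    [0,0,0]
  ],
  "yaw": [0,0,0,0,0],
  "grip_force": 30
}}

```text
time_s: 20.27
position: [0.5651, 0.3535, -0.0002]
tool_rot: [[0.152, 0.988, 0.001], [0.988, -0.152, 0.0], [0.0, 0.001, -1.0]]
ft_force: [-0.5, -1.1, 5.7]
grip_width: 0.0372
gripper_force: 30.3
```

>>> {"name": "jog_arm", "arguments": {
  "hand": [0.03,0.03,0.03,0.03,0.03],
  "travel": [
    [0,0,0.02],
    [0,0,0.05],
    [0,0,0.055],
    [0,0,0.055],
    [0.0006,-0.017,0.02]
  ],
  "yaw": [0,0,0,0,0]
}}

```text
time_s: 20.9
position: [0.5659, 0.337, 0.2024]
tool_rot: [[0.15, 0.989, 0.005], [0.989, -0.151, 0.002], [0.003, 0.004, -1.0]]
ft_force: [0.1, 0.2, -0.4]
grip_width: 0.0374
gripper_force: 30.2
```

>>> {"name": "jog_arm", "arguments": {
  "hand": [0.03,0.03,0.03,0.03,0.03],
  "travel": [
    [0.001,-0.05,0],
    [0.001,-0.053,0],
    [0.001,-0.053,0],
    [0.001,-0.053,0],
    [0.001,-0.053,0]
  ],
  "yaw": [0,0,0,0,0]
}}

```text
time_s: 21.52
position: [0.5696, 0.0722, 0.198]
tool_rot: [[0.152, 0.988, -0.002], [0.988, -0.152, 0.0], [-0.0, -0.002, -1.0]]
ft_force: [0.8, -0.3, -0.7]
grip_width: 0.0368
gripper_force: 30.2
```

>>> {"name": "jog_arm", "arguments": {
  "hand": [0.03,0.03,0.03,0.03,0.03],
  "travel": [
    [0.001,-0.053,0],
    [0,-0.04,0],
    [0,-0.015,0],
    [0,0,-0.02],
    [0,0,0]
  ],
  "yaw": [0,0,0,0,0]
}}

```text
time_s: 22.15
position: [0.5704, -0.0331, 0.1775]
tool_rot: [[0.152, 0.988, -0.004], [0.988, -0.152, 0.001], [0.001, -0.004, -1.0]]
ft_force: [-0.3, 0.1, -0.0]
grip_width: 0.0372
gripper_force: 30.3
```

```bash
python3 - <<'E'
from h import *
o=env.observe();w=env.get_image('wrist');print(o['position'],o['grip_width'],o['tool_rot'][:,1])
cv2.imwrite('pics/w8.png',w[:,:,::-1])
# compare to first candle's picture: shift of the candle top in the hand
a=cv2.cvtColor(cv2.imread('pics/w6.png'),6);b=cv2.cvtColor(w[:,:,::-1].copy(),6)
t=a[235:300,225:335];r=cv2.matchTemplate(b[215:320,205:355],t,cv2.TM_CCOEFF_NORMED);print(cv2.minMaxLoc(r)[1],np.array(cv2.minMaxLoc(r)[3])-20)
def wick(g):
    s=g[270:310,262:298];m=(s<np.median(s)-50).astype('u1');n,l,st,ce=cv2.connectedComponentsWithStats(m);return [(ce[i]+[262,270],st[i,4]) for i in range(1,n) if st[i,4]>3]
print(wick(a),wick(b))
E
```

```text
[ 0.57042893 -0.0331129   0.17748679] 0.03716854600373828 [ 0.98840596 -0.15177429 -0.00426966]
0.9547387957572937 [0 0]
[(array([278. , 291.5]), np.int32(24))] [(array([278.        , 291.18181818]), np.int32(22))]
```

Candle B sits in the hand exactly as A did, so I repeat the insertion.

>>> {"name": "jog_arm", "arguments": {
  "hand": [0.03,0.03,0.03,0.03,0.03],
  "travel": [
    [0,-0.001,0],
    [0,0,-0.012],
    [0,0,-0.01],
    [0,0,-0.006],
    [0,0,-0.003]
  ],
  "yaw": [0,0,0,0,0]
}}

```text
time_s: 22.82
position: [0.5714, -0.0347, 0.1477]
tool_rot: [[0.152, 0.988, -0.001], [0.988, -0.152, 0.0], [0.0, -0.001, -1.0]]
ft_force: [0.6, 0.1, -0.3]
grip_width: 0.0369
gripper_force: 30.3
```

>>> {"name": "jog_arm", "arguments": {
  "hand": [0.03,0.03,0.03,0.03,0.03],
  "travel": [
    [0,0,-0.004],
    [0,0,-0.003],
    [0,0,-0.002],
    [0,0,0],
    [0,0,0]
  ],
  "yaw": [0,0,0,0,0]
}}

```text
time_s: 23.45
position: [0.5715, -0.0347, 0.1393]
tool_rot: [[0.152, 0.988, 0.0], [0.988, -0.152, -0.0], [-0.0, 0.0, -1.0]]
ft_force: [0.2, -0.1, -0.6]
grip_width: 0.0369
gripper_force: 30.3
```

>>> {"name": "jog_arm", "arguments": {
  "hand": [0.06,0.06,0.06,0.06,0.06],
  "travel": [
    [0,0,0],
    [0,0,0],
    [0,0,0],
    [0,0,0],
    [0,0,0]
  ],
  "yaw": [0,0,0,0,0]
}}

```text
time_s: 24.08
position: [0.5715, -0.0347, 0.1392]
tool_rot: [[0.152, 0.988, 0.0], [0.988, -0.152, 0.0], [0.0, 0.0, -1.0]]
ft_force: [-0.9, 0.0, 0.0]
grip_width: 0.06
gripper_force: 0.0
```

>>> {"name": "jog_arm", "arguments": {
  "hand": [0.06,0.06,0.06,0.06,0.06],
  "travel": [
    [0,0,0.02],
    [0,0,0.04],
    [0,0,0.05],
    [0,0.03,0],
    [-0.01,0.045,0]
  ],
  "yaw": [0,0,0,0,0]
}}

```text
time_s: 24.7
position: [0.5618, 0.0404, 0.2494]
tool_rot: [[0.154, 0.988, 0.001], [0.988, -0.154, -0.0], [-0.0, 0.001, -1.0]]
ft_force: [0.5, 0.5, -0.1]
grip_width: 0.06
gripper_force: 0.0
```

>>> {"name": "jog_arm", "arguments": {
  "hand": [0.06,0.06,0.06,0.06,0.06],
  "travel": [
    [-0.01,0.055,0],
    [-0.01,0.055,0],
    [-0.01,0.055,0],
    [-0.01,0.04,0],
    [0,0,0]
  ],
  "yaw": [0,0,0,0,0]
}}

```text
time_s: 25.32
position: [0.5205, 0.2476, 0.2492]
tool_rot: [[0.148, 0.989, -0.0], [0.989, -0.148, 0.0], [0.0, -0.0, -1.0]]
ft_force: [0.5, -0.4, -0.5]
grip_width: 0.0596
gripper_force: 0.0
```

```bash
python3 - <<'E'
from h import *
o=env.observe();s=env.get_image('scene');t=env.get_image('top');print(o['time_s'],o['position'],o['ft_force'])
u=lambda im,a,b,cc,d:cv2.resize(im[b:d,a:cc,::-1],(400,500),interpolation=cv2.INTER_CUBIC)
cv2.imwrite('pics/c9.png',np.hstack([u(s,220,160,348,320),u(t,220,140,380,340)]))
E
```

```text
25.325 [0.52051157 0.24763916 0.24918625] [ 0.51363837 -0.4144637  -0.47655005]
```

View pics/c9.png

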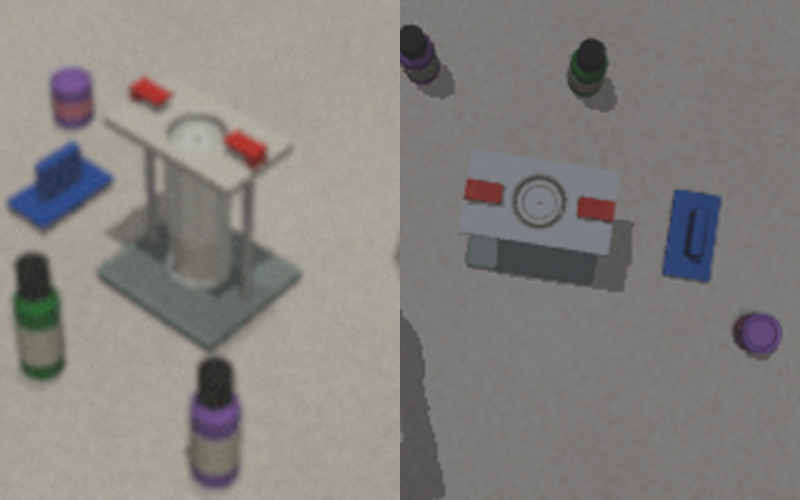

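The top candle sits just below the mouth, wick up and centred at (540,202). The cover is standing at (692,236), and the bystanders look undisturbed. I'll hand the job in.

```bash
python3 -c "
from rig import env
print(env.close_job())"
```

```text
the job is handed in; nothing more can be done
None
```

The job is handed in: the cover is off and standing fin up beside the dispenser, both white candles are stacked in the tube wick up, and the painted candle, bottles and block were left alone; no verdict was returned.

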